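Stop up the blue can at the garage bench

TASK

Stop up the open blue can: take the blue tapered plug by its knob, lower it into the can's neck without dropping it from above, and leave it upright with its collar resting on the rim and the can standing. Leave the red can and the red plug where they stand.

Things in the scene. Friction and masses are not known exactly. Their poses are not given: they have to be found in the camera images.
- blue_plug_center (a point): Centre of the loose blue plug, 90 mm tall, 0.06-0.13 kg, standing on its narrow end. From the bottom: taper 40 mm long, 36 to 54 mm diameter; collar 76 mm diameter, 6 mm thick; knob 32 mm diameter, 44 mm tall, to hold it by. z points up to the knob. This point is on the axis, 45 mm above the bottom, 5 mm above the collar's underside, 23 mm below the knob's middle.
- blue_can_mouth (a point): Centre of the open mouth of the blue steel can, at the neck's rim, 120 mm above the bench; z points up. Neck 60 mm inside, 68 mm outside diameter, straight for 25 mm above a sloping shoulder, clear for 50 mm down from the rim. Body 127 mm diameter, about 83 mm tall below the shoulder; 1.5 kg, loose on the bench. With the plug home, its collar's underside lies on this rim.
- red_plug_center (a point): Centre of a red plug of the same shape and size as the blue one, standing on the bench in the same way; to be left alone.
- red_can_mouth (a point): Centre of the mouth, at the rim, of a red can of the same shape and size as the blue one; to be left alone and open.
Not all that is in view belongs to the job. What is shaped like the part that bears blue_plug_center but black or grey is not meant.

How it is judged (in metres and radians):
On the way:
1. the blue plug is lowered by the gripper until its narrow end is at least 10 mm inside the blue can's neck (horizontal distance between blue_plug_center and blue_can_mouth below 0.018 m and z of blue_plug_center in the frame of blue_can_mouth below 0.035 m and contact force between the fingers and blue_plug above 0.5 N), for 0.05 s.
At the end, for the whole second after the job is handed in: The blue plug sits at rest in the blue can's neck, within 10 mm of its axis, collar within 8 mm of the rim, upright within 10 degrees; the blue can stands on the bench within 6 degrees; the red can and red plug are within 40 mm of their starts, the red plug standing (horizontal distance between blue_plug_center and blue_can_mouth below 0.01 m and z of blue_plug_center in the frame of blue_can_mouth between -0.01 and 0.013 m and angle between blue_plug_center's own z axis and vertical below 0.175 rad and angle between blue_can_mouth's own z axis and vertical below 0.1 rad and height (world z) of blue_can_mouth above 0.11 m and linear speed of blue_plug below 0.02 m/s and distance of each of red_can_mouth, red_plug_center from where it was at the start of the episode below 0.04 m and angle between red_plug_center's own z axis and vertical below 0.5 rad); the robot touches nothing.
It fails at once if the red can is moved by more than 40 mm (distance of red_can_mouth from where it was at the start of the episode above 0.04 m).
It fails at once if the red plug is moved by more than 40 mm or knocked over (distance of red_plug_center from where it was at the start of the episode above 0.04 m or angle between red_plug_center's own z axis and vertical above 0.5 rad).
It also fails if it takes over 43 s, if anything falls off the work surface, if the arm or the gripper's body presses on something with over 40 N, if the wrist force passes 120 N, or if a joint passes its speed limit or range.

ROBOT

A 6-joint arm with a two-finger parallel gripper is mounted at the origin on the work surface. World frame = base frame: x ahead of the robot, y to its left, z up, the work surface at z = 0. Lengths are in m, angles in degrees, forces in N, time in s.
With the tool pointing down it reaches from about 0.3 to 0.75 m from the base axis. Payload 8.5 kg.
Tool frame: the origin (TCP) lies midway between the tips of the shut fingers; the grasp point (between the pads) lies 19 mm behind it; z points along the fingers, y is the direction in which the jaws open and shut (so a half turn about z gives the same grasp; the last joint's range is limited). The gripper opens to 85 mm and grips with 20 to 120 N. Pads are 22 mm wide; open, the fingers measure 114 mm over their backs; the gripper's body (76 mm by 85 mm) begins 54 mm behind the grasp point. The pads swing forward as they close: fully open they stand 13 mm farther back than shut.
Start: joints at [63.524, 21.807, 74.336, -0, 83.858, -12.336], TCP at [0.134, 0.533, 0.231] pointing down, gripper open.
Joint ranges: [-178.18, 178.18], [-50.72, 133.34], [12.68, 142.11], [-81.47, 261.47], [9.98, 163.14], [-165.26, 165.26]. Speed limits (degrees/s): [136.94, 136.94, 180, 180, 180, 180].

INTERFACE

Orientations are given as a 3x3 rotation matrix whose columns are the frame's x, y, z axes.
In Python, from rig import env, viewer, ticket gives the robot as it stands. The module is installed in compiled form; this text tells all that it offers.
- The arm moves only by the shell command python3 -m pendant 'ROWS' [FORCE]. ROWS is JSON, a list of rows, each a list of 3 entries, a list of its own where there are three numbers: the shift along the world's x, y, z in mm, then the turn about the world's z in rad, then the opening, from -1 (shut) to 1 (fully open). A call has 1 to 12 rows; each row shifts and turns the pose as measured when the row begins; what a row does not reach is not made up. A row lasts 1/8 s, in which the tool goes at most 62.5 mm and 10.7 degrees, less where a joint would pass 70% of its speed; a pose out of reach is approached as far as the arm can. A call with a gripper value outside its range is refused whole. The fingers move at their own pace and stop on an object; FORCE is the grip in N (left out, the last holds). Time passes only in rows, so rows that do not move let the fingers close. It gives the time, the measured TCP pose, the force and the opening at its end, in the units of the state.
- env.observe(): the state, without advancing time (a new reading comes with each control period).
- viewer.get_image(name): name is "side" or "top" or "wrist"; returns (picture, depth): 400x640x3 uint8, red, green, blue; 400x640 float32, m along the optical axis (not along the pixel's ray), 0 where there is no reading.
- viewer.camera_params(name): a dict with "fx", "fy", "cx", "cy" (pixels), "rvec" (rotation vector, rad) and "tvec" (3), from world to camera coordinates, as OpenCV has them; the wrist camera has in their place "T_tool_cam" (4x4, takes a point from camera to tool coordinates, whose origin is the TCP and whose axes are the flange's). Camera axes: x right, y down, z forward; pixel columns grow to the right and rows downward; lengths in m; the calibration is good to about 2 mm. A picture is of the moment at which its call begins: read the wrist's pose just before it. camera_params takes no time and is no camera call.
- ticket.close_job(): hands the job in, once; it reports no verdict.
The state is a dict: "time_s": time; "q": joint angles; "qvel": joint speeds; "joint_efforts": joint torques, N m; "position": TCP position; "tool_rot": TCP orientation; "ft_force": force on the tool from outside, world axes, zero at the start; "wrist_torque": the same for the moment, N m; "grip_width": finger opening in m.
Only numpy, scipy, OpenCV 4.12 (cv2) and the standard library are available. Lean on these libraries where they do the work, as an engineer would, in place of code of your own. Each camera call takes 0.05 s, during which the arm holds its last target. There are 200 camera calls.

## Working session

There is one attempt and no reset: what is moved stays moved. The work goes in short steps, Python scripts to look and compute and a shell command to move; the robot and the scene stay as the last step left them, time stands still between calls to the robot, and variables do not carry over. Pictures are saved under pics/ and viewed, about 8 in all and at most 12, crops included, and the job is handed in when it is done.

```bash
mkdir -p pics; cat > h.py <<'E'
import numpy as np, cv2
from rig import env, viewer, ticket
def world(name, d, p, st=None):
    "depth image -> HxWx3 world points"
    v,u=np.mgrid[:d.shape[0],:d.shape[1]]
    c=np.stack([(u-p['cx'])/p['fx']*d,(v-p['cy'])/p['fy']*d,d],-1)
    if name=='wrist':
        T=np.array(p['T_tool_cam']); c=c@T[:3,:3].T+T[:3,3]
        return c@np.array(st['tool_rot']).T+np.array(st['position'])
    R=cv2.Rodrigues(np.array(p['rvec'],float))[0]
    return (c-np.array(p['tvec']).ravel())@R
def shot(name,fn):
    st=env.observe(); im,d=viewer.get_image(name)
    cv2.imwrite('pics/'+fn,im[...,::-1])
    W=world(name,d,viewer.camera_params(name),st); W[d==0]=np.nan
    return im,d,W,st
E
python3 - <<'E'
from h import *
ims=[]
for n in('top','side'):
    im,d,W,st=shot(n,n+'0.png'); np.save(n+'0.npy',W); ims.append(im)
    h=cv2.cvtColor(im,cv2.COLOR_RGB2HSV)
    for c,m in(('blue',(abs(h[...,0].astype(int)-115)<18)),('red',(h[...,0]<8)|(h[...,0]>172))):
        m=(m&(h[...,1]>110)&(h[...,2]>50)).astype(np.uint8)
        k,l,s,ce=cv2.connectedComponentsWithStats(m)
        for i in range(1,k):
            if s[i,4]>60:
                P=W[l==i]; P=P[~np.isnan(P[:,0])]
                if len(P): print(n,c,s[i],np.percentile(P,[2,50,98],axis=0).round(3).tolist())
cv2.imwrite('pics/both.png',cv2.resize(np.vstack(ims),(480,600))[...,::-1])
print(st['time_s'],st['position'],st['tool_rot'],st['grip_width'])
E
```

```text
top blue [ 176  103   53   51 1935] [[0.603, 0.183, 0.066], [0.651, 0.234, 0.088], [0.704, 0.286, 0.121]]
top blue [365 198  34  34 906] [[0.425, -0.185, 0.043], [0.457, -0.148, 0.047], [0.493, -0.117, 0.092]]
top red [631  26   9  25 160] [[0.777, -0.679, 0.151], [0.799, -0.672, 0.158], [0.823, -0.668, 0.167]]
top red [ 332  103   54   52 2190] [[0.592, -0.155, 0.067], [0.645, -0.104, 0.088], [0.696, -0.052, 0.121]]
top red [331 142  43  21 181] [[0.582, -0.136, 0.02], [0.587, -0.084, 0.041], [0.62, -0.046, 0.064]]
top red [ 227  208   37   36 1053] [[0.408, 0.118, -0.001], [0.442, 0.149, 0.046], [0.482, 0.193, 0.092]]
side blue [  455     0   185   294 37860] [[1.772, 0.441, -0.635], [1.781, 0.954, -0.177], [1.789, 1.857, 0.267]]
side blue [  11   54   64   61 2898] [[-0.622, 1.598, -0.197], [-0.517, 1.618, -0.07], [-0.469, 1.862, 0.02]]
side blue [ 169   65   44   39 1505] [[0.06, 1.597, -0.198], [0.156, 1.616, -0.11], [0.253, 1.846, -0.079]]
side blue [341 145  47  17 448] [[0.601, 0.18, 0.085], [0.641, 0.202, 0.09], [0.706, 0.255, 0.096]]
side blue [ 292  249   44   53 1455] [[0.427, -0.188, 0.006], [0.457, -0.165, 0.046], [0.492, -0.13, 0.091]]
side red [266 171  34  43 878] [[0.411, 0.115, 0.0], [0.443, 0.138, 0.046], [0.477, 0.177, 0.091]]
side red [ 377  202   66   46 2187] [[0.592, -0.159, 0.071], [0.641, -0.125, 0.093], [0.695, -0.051, 0.12]]
side red [ 374  235   69   49 2078] [[0.584, -0.167, 0.009], [0.622, -0.157, 0.043], [0.69, -0.104, 0.076]]
0.05 [0.1342414  0.53306935 0.23071772] [[-9.69686543e-01  2.44351322e-01 -6.63656299e-04]
 [ 2.44352005e-01  9.69685731e-01 -1.29668453e-03]
 [ 3.26691464e-04 -1.41954329e-03 -9.99998939e-01]] 0.08539306302256192
```

View pics/top0.png

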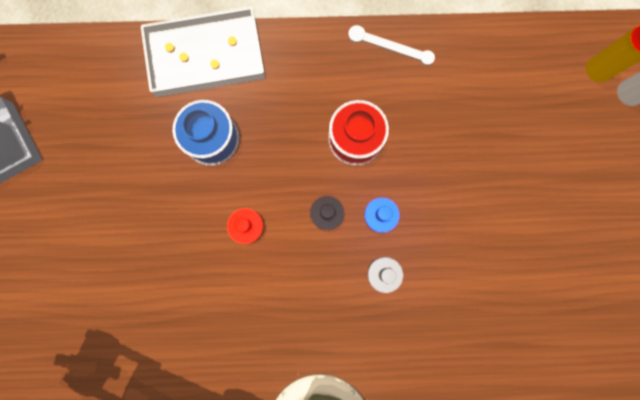

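View pics/side0.png

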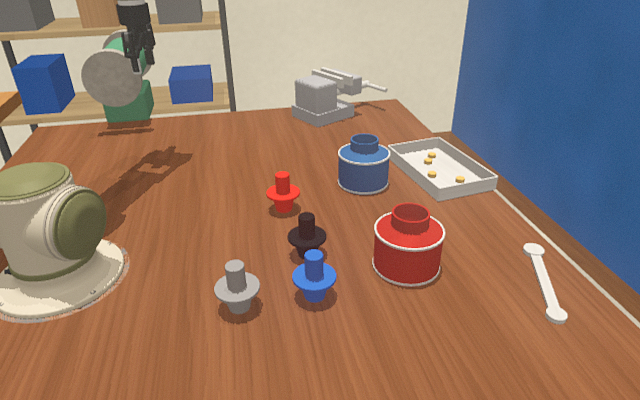

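The top view shows the blue plug at about (382,214), with a black one at (327,212) and a grey one at (386,275). The blue can is at (203,128), the red can at (358,130) and the red plug at (244,226). The side view agrees. Next I'll fit the knob and the rim.

```bash
python3 - <<'E'
from h import *
for n in('top','side'):
    W=np.load(n+'0.npy')
    for nm,c,r,lo,hi in(('plug',(.457,-.15),.05,.082,.1),('plugcollar',(.457,-.15),.06,.038,.055),('can',(.65,.234),.055,.113,.13),('redcan',(.645,-.104),.055,.113,.13),('redplug',(.443,.145),.05,.082,.1),('black',(.457,-.04),.06,.082,.1),('grey',(.33,-.15),.06,.082,.1)):
        P=W[(np.hypot(W[...,0]-c[0],W[...,1]-c[1])<r)&(W[...,2]>lo)&(W[...,2]<hi)]
        if len(P)<5: print(n,nm,len(P)); continue
        (x,y),R=cv2.minEnclosingCircle(P[:,:2].astype(np.float32)); print(n,nm,len(P),'circ %.3f %.3f r%.3f'%(x,y,R),'mean',P.mean(0).round(4))
E
```

```text
top plug 182 circ 0.458 -0.151 r0.016 mean [ 0.458  -0.15    0.0898]
top plugcollar 711 circ 0.458 -0.151 r0.038 mean [ 0.4573 -0.1491  0.046 ]
top can 237 circ 0.653 0.236 r0.035 mean [0.6522 0.2352 0.1189]
top redcan 223 circ 0.643 -0.103 r0.034 mean [ 0.6426 -0.1028  0.1193]
top redplug 182 circ 0.443 0.152 r0.016 mean [0.4423 0.1518 0.0897]
top black 178 circ 0.466 -0.030 r0.016 mean [ 0.4661 -0.0294  0.0898]
top grey 188 circ 0.327 -0.153 r0.016 mean [ 0.3274 -0.1518  0.0896]
side plug 237 circ 0.460 -0.153 r0.017 mean [ 0.4591 -0.1557  0.0886]
side plugcollar 833 circ 0.460 -0.153 r0.039 mean [ 0.458  -0.1624  0.0461]
side can 211 circ 0.653 0.234 r0.037 mean [0.6538 0.232  0.1178]
side redcan 351 circ 0.644 -0.104 r0.036 mean [ 0.6441 -0.1063  0.1178]
side redplug 118 circ 0.440 0.150 r0.019 mean [0.4433 0.1463 0.0886]
side black 168 circ 0.467 -0.032 r0.017 mean [ 0.4672 -0.0352  0.0886]
side grey 247 circ 0.329 -0.154 r0.017 mean [ 0.3287 -0.1572  0.0887]
```

```bash
python3 -m pendant '[[[26,-55,0],0,1],[[26,-55,0],0,1],[[26,-55,0],0,1],[[26,-55,0],0,1],[[26,-55,0],0,1],[[26,-55,0],0,1],[[26,-55,0],0,1],[[26,-55,0],0,1],[[26,-55,0],0,1],[[26,-55,0],0,1],[[26,-55,0],0,1],[[26,-55,0],0,1]]' 40
```

```text
time_s: 1.6
position: [0.4485, -0.1452, 0.2286]
tool_rot: [[-0.971, 0.239, 0.0], [0.239, 0.971, -0.002], [-0.001, -0.002, -1.0]]
ft_force: [1.5, 0.4, 0.1]
grip_width: 0.0854
```

```bash
python3 -m pendant '[[[10,-7,-20],0,1],[[0,0,0],0,1]]'; python3 - <<'E'
from h import *
im,d,W,st=shot('wrist','w1.png')
for lo,hi in((.08,.1),(.04,.055)):
    P=W[(np.hypot(W[...,0]-.459,W[...,1]+.152)<.055)&(W[...,2]>lo)&(W[...,2]<hi)]
    if len(P)>5:
        print(len(P),cv2.minEnclosingCircle(P[:,:2].astype(np.float32)),P.mean(0))
print(st['position'],st['time_s'])
E
```

```text
time_s: 1.85
position: [0.4593, -0.1561, 0.207]
tool_rot: [[-0.97, 0.244, -0.001], [0.244, 0.97, -0.001], [0.001, -0.002, -1.0]]
ft_force: [0.7, 0.8, 0.1]
grip_width: 0.0854
1251 ((0.458163857460022, -0.15199339389801025), 0.016056612133979797) [ 0.45687848 -0.1517001   0.09008962]
3762 ((0.45826125144958496, -0.1523299366235733), 0.03823986276984215) [ 0.45348502 -0.15101714  0.04656198]
[ 0.45931626 -0.15605997  0.20699509] 1.85
```

View pics/w1.png

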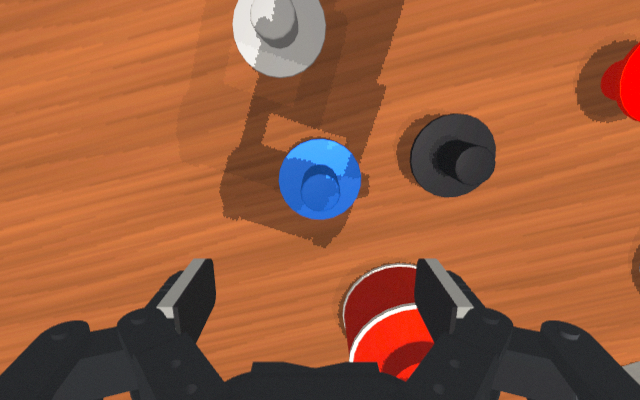

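The wrist view shows the blue plug at (320,180), centred between the fingers at (200,285) and (430,285). All three cameras place it at about (0.458, -0.152). I'll go down now.

```bash
python3 -m pendant '[[[-1,4,-40],0,1],[[0,0,-50],0,1],[[0,0,-40],0,1],[[0,0,-15],0,1],[[0,0,0],0,1]]' 40
```

```text
time_s: 2.52
position: [0.4586, -0.1483, 0.0649]
tool_rot: [[-0.971, 0.238, 0.008], [0.238, 0.971, -0.007], [-0.009, -0.005, -1.0]]
ft_force: [-0.9, -0.2, 0.4]
grip_width: 0.0855
```

```bash
python3 -m pendant '[[[0,-4,-12],0,1],[[0,0,0],0,1],[[0,0,0],0,-1],[[0,0,0],0,-1],[[0,0,0],0,-1],[[0,0,0],0,-1],[[0,0,0],0,-1],[[0,0,0],0,-1]]' 40
```

```text
time_s: 3.52
position: [0.4599, -0.1528, 0.0555]
tool_rot: [[-0.971, 0.237, 0.013], [0.237, 0.972, -0.011], [-0.015, -0.007, -1.0]]
ft_force: [0.8, 0.5, 0.4]
grip_width: 0.031
```

```bash
python3 -m pendant '[[[0,0,30],0,-1],[[0,0,45],0,-1],[[0,0,45],0,-1],[[0,0,45],0,-1],[[0,0,0],0,-1]]' 40
```

```text
time_s: 4.15
position: [0.4585, -0.1518, 0.2245]
tool_rot: [[-0.971, 0.237, 0.01], [0.237, 0.972, -0.008], [-0.012, -0.005, -1.0]]
ft_force: [0.7, -0.6, -1.9]
grip_width: 0.0313
```

Holding: the opening is 31 mm and the force reading shows the plug's weight. I'll carry it across.

```bash
python3 -m pendant '[[[10,20,0],0,-1],[[20,40,0],0,-1],[[20,40,0],0,-1],[[20,40,0],0,-1],[[20,40,0],0,-1],[[20,40,0],0,-1],[[20,40,0],0,-1],[[20,40,0],0,-1],[[20,40,0],0,-1],[[10,20,0],0,-1],[[0,0,0],0,-1]]' 40
python3 - <<'E'
from h import *
for n in('top','side','wrist'):
    im,d,W,st=shot(n,n+'2.png')
    h=cv2.cvtColor(im,cv2.COLOR_RGB2HSV); b=(abs(h[...,0].astype(int)-112)<20)&(h[...,1]>110)
    t=st['position']
    for nm,c,r,lo,hi,m in(('rim',(.653,.235),.045,.112,.126,1),('plug collar',t[:2],.05,.19,.23,b),('low',t[:2],.05,.14,.19,b)):
        P=W[(np.hypot(W[...,0]-c[0],W[...,1]-c[1])<r)&(W[...,2]>lo)&(W[...,2]<hi)&(m if nm!='rim' else True)]
        if len(P)>5:
            (x,y),R=cv2.minEnclosingCircle(P[:,:2].astype(np.float32)); print(n,nm,len(P),round(x,4),round(y,4),round(R,4),np.percentile(P[:,2],[2,50,98]).round(3))
print(st['position'])
E
```

```text
time_s: 5.52
position: [0.6377, 0.2211, 0.2056]
tool_rot: [[-0.971, 0.239, -0.017], [0.239, 0.971, -0.006], [0.015, -0.01, -1.0]]
ft_force: [-0.4, 0.4, -0.3]
grip_width: 0.0307
top rim 39 0.6402 0.2162 0.0243 [0.113 0.117 0.121]
top plug collar 177 0.624 0.1966 0.0243 [0.192 0.196 0.199]
side rim 227 0.6539 0.2342 0.0362 [0.112 0.118 0.122]
side plug collar 297 0.6352 0.2157 0.037 [0.191 0.197 0.221]
side low 217 0.6337 0.2089 0.0234 [0.152 0.171 0.186]
wrist rim 377 0.6406 0.2531 0.0252 [0.113 0.12  0.122]
wrist plug collar 10186 0.6352 0.2201 0.0378 [0.196 0.198 0.227]
[0.63741563 0.21953351 0.20635664]
```

View pics/side2.png

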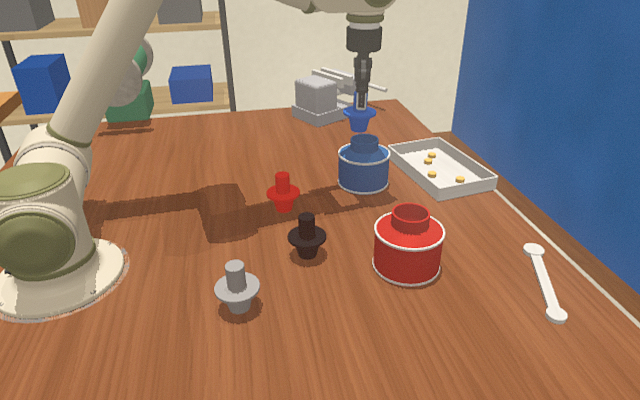

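View pics/wrist2.png

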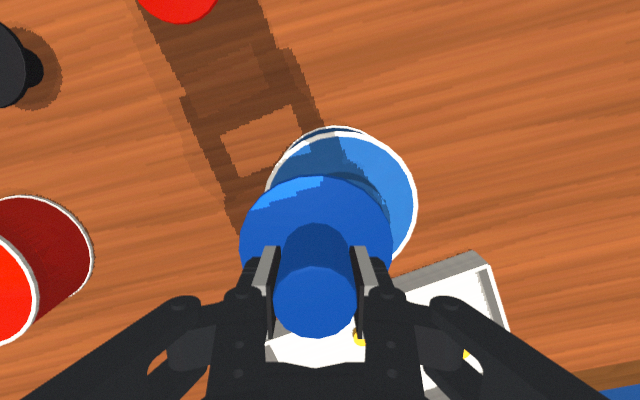

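The side view shows the plug held upright above the blue can's mouth, at about (360,115). In the wrist view it is straight in the jaws, with its collar at (315,245). The collar's centre is at (0.635, 0.220) and the rim at (0.653, 0.235), so it needs about +18, +15 mm.

```bash
python3 -m pendant '[[[17,15,0],0,-1],[[0,0,0],0,-1],[[0,0,0],0,-1]]' 40
python3 - <<'E'
from h import *
for n in('side','wrist','top'):
    im,d,W,st=shot(n,n+'3.png')
    h=cv2.cvtColor(im,cv2.COLOR_RGB2HSV); b=(abs(h[...,0].astype(int)-112)<20)&(h[...,1]>110)
    t=st['position']
    for nm,c,r,lo,hi in(('rim',(.653,.235),.045,.112,.126),('plug collar',t[:2],.05,.175,.23)):
        P=W[(np.hypot(W[...,0]-c[0],W[...,1]-c[1])<r)&(W[...,2]>lo)&(W[...,2]<hi)&(b if nm!='rim' else True)]
        if len(P)>5:
            (x,y),R=cv2.minEnclosingCircle(P[:,:2].astype(np.float32)); print(n,nm,len(P),round(x,4),round(y,4),round(R,4),np.percentile(P[:,2],[2,50,98]).round(3))
print(st['position'])
E
```

```text
time_s: 6.05
position: [0.6541, 0.2308, 0.2077]
tool_rot: [[-0.969, 0.245, -0.016], [0.245, 0.969, -0.007], [0.014, -0.011, -1.0]]
ft_force: [-1.3, -0.1, 0.5]
grip_width: 0.0314
side rim 226 0.6546 0.2345 0.0372 [0.112 0.117 0.122]
side plug collar 374 0.6523 0.2272 0.037 [0.176 0.198 0.22 ]
wrist rim 648 0.6407 0.2404 0.031 [0.113 0.12  0.122]
wrist plug collar 10091 0.652 0.2314 0.0379 [0.198 0.199 0.227]
top rim 120 0.65 0.2316 0.0329 [0.113 0.119 0.123]
top plug collar 193 0.6413 0.2075 0.0259 [0.194 0.198 0.201]
[0.65413934 0.23105686 0.20769993]
```

```bash
python3 -m pendant '[[[1,4,0],0,-1],[[0,0,-12],0,-1],[[0,0,-12],0,-1],[[0,0,-12],0,-1],[[0,0,-8],0,-1],[[0,0,0],0,-1]]' 40
```

```text
time_s: 6.95
position: [0.6543, 0.2351, 0.1595]
tool_rot: [[-0.969, 0.245, -0.019], [0.245, 0.97, -0.007], [0.016, -0.012, -1.0]]
ft_force: [0.4, -0.3, -0.8]
grip_width: 0.0311
```

```bash
python3 -m pendant '[[[0,0,-8],0,-1],[[0,0,-6],0,-1],[[0,0,-2],0,-1],[[0,0,0],0,-1]]' 40
python3 - <<'E'
from h import *
im,d,W,st=shot('side','side4.png')
cv2.imwrite('pics/side4c.png',cv2.resize(im[60:210,290:450],None,fx=4,fy=4,interpolation=2)[...,::-1])
print(st['position'],st['ft_force'])
E
```

```text
time_s: 7.45
position: [0.6547, 0.2351, 0.143]
tool_rot: [[-0.969, 0.245, -0.017], [0.245, 0.97, -0.007], [0.015, -0.011, -1.0]]
ft_force: [-0.8, -0.1, -0.7]
grip_width: 0.0309
[0.65465651 0.23513219 0.14302144] [-0.84619975 -0.07479635 -0.7366698 ]
```

View pics/side4c.png

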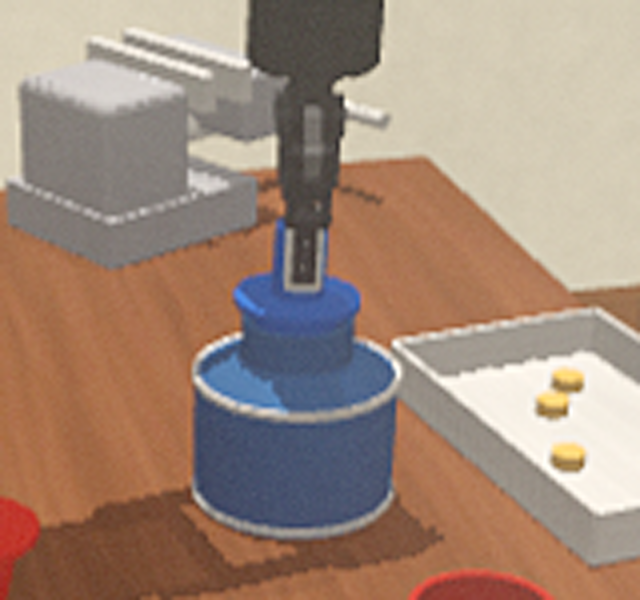

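The plug is in the neck. Its collar, at (298,300) in the crop, sits just above the rim, centred and upright, and there is no contact force. About 7 mm remain.

```bash
python3 -m pendant '[[[0,0,-3],0,-1],[[0,0,-3],0,-1],[[0,0,-1],0,-1],[[0,0,-1],0,-1],[[0,0,0],0,-1]]' 40
```

```text
time_s: 8.12
position: [0.6548, 0.2353, 0.1366]
tool_rot: [[-0.969, 0.245, -0.015], [0.245, 0.97, -0.007], [0.013, -0.01, -1.0]]
ft_force: [-0.2, -0.3, -0.5]
grip_width: 0.0313
```

```bash
python3 -m pendant '[[[0,0,-1.5],0,-1],[[0,0,-1.5],0,-1],[[0,0,0],0,-1]]' 40
```

```text
time_s: 8.5
position: [0.6548, 0.2353, 0.1365]
tool_rot: [[-0.97, 0.245, -0.012], [0.245, 0.97, -0.007], [0.01, -0.009, -1.0]]
ft_force: [-0.1, 0.0, -0.4]
grip_width: 0.0311
```

```bash
python3 -m pendant '[[[0,0,-3],0,-1],[[0,0,0],0,-1]]' 40; python3 - <<'E'
from h import *
im,d,W,st=shot('wrist','wrist5.png')
t=st['position'];h=cv2.cvtColor(im,cv2.COLOR_RGB2HSV); b=(abs(h[...,0].astype(int)-112)<20)&(h[...,1]>110)
P=W[(np.hypot(W[...,0]-t[0],W[...,1]-t[1])<.042)&(W[...,2]>.115)&(W[...,2]<.14)&b]
print(np.percentile(P[:,2],[2,20,50,80,98]),cv2.minEnclosingCircle(P[:,:2].astype(np.float32)),st['ft_force'])
E
```

```text
time_s: 8.75
position: [0.6548, 0.2355, 0.1364]
tool_rot: [[-0.97, 0.244, -0.01], [0.245, 0.97, -0.006], [0.008, -0.009, -1.0]]
ft_force: [1.1, 0.3, -1.6]
grip_width: 0.0306
[0.12615275 0.12728631 0.12787091 0.12851946 0.13674663] ((0.652633011341095, 0.2360372096300125), 0.03786120563745499) [ 1.11805972  0.26328344 -1.57314092]
```

The collar's top is at 0.127–0.128, so its underside is within about 1.5 mm of the rim. I'll release it and back off straight up.

```bash
python3 -m pendant '[[[0,0,0],0,-0.2],[[0,0,0],0,0.2],[[0,0,0],0,0.6],[[0,0,0],0,1],[[0,0,0],0,1],[[0,0,0],0,1],[[0,0,20],0,1],[[0,0,40],0,1],[[0,0,50],0,1],[[0,0,40],0,1],[[0,0,0],0,1]]' 
python3 - <<'E'
from h import *
for n in('side','wrist','top'):
    im,d,W,st=shot(n,n+'6.png')
    h=cv2.cvtColor(im,cv2.COLOR_RGB2HSV); b=(abs(h[...,0].astype(int)-112)<20)&(h[...,1]>110)
    for nm,r,lo,hi in(('collar',.042,.115,.14),('knobtop',.03,.16,.18)):
        P=W[(np.hypot(W[...,0]-.653,W[...,1]-.236)<r)&(W[...,2]>lo)&(W[...,2]<hi)&b]
        if len(P)>5: print(n,nm,len(P),np.percentile(P[:,2],[5,50,95]).round(4),cv2.minEnclosingCircle(P[:,:2].astype(np.float32)))
    for nm,c,lo,hi in(('redcan',(.643,-.103),.113,.13),('redplug',(.443,.152),.082,.1)):
        P=W[(np.hypot(W[...,0]-c[0],W[...,1]-c[1])<.055)&(W[...,2]>lo)&(W[...,2]<hi)]
        if len(P)>5: print(n,nm,len(P),cv2.minEnclosingCircle(P[:,:2].astype(np.float32)))
    if n=='side': cv2.imwrite('pics/side6c.png',cv2.resize(im[60:300,250:500],None,fx=2.4,fy=2.4,interpolation=2)[...,::-1])
E
```

```text
time_s: 10.18
position: [0.6536, 0.2353, 0.2885]
tool_rot: [[-0.97, 0.245, -0.013], [0.245, 0.97, -0.006], [0.011, -0.009, -1.0]]
ft_force: [0.2, 0.4, -0.5]
grip_width: 0.0851
side collar 320 [0.1211 0.1266 0.1369] ((0.6524580121040344, 0.2315010279417038), 0.03721124306321144)
side knobtop 81 [0.1615 0.1689 0.1715] ((0.6533782482147217, 0.22960726916790009), 0.014564752578735352)
side redcan 359 ((0.6448084115982056, -0.10477762669324875), 0.035810332745313644)
side redplug 119 ((0.44420021772384644, 0.1499910056591034), 0.017563078552484512)
wrist collar 3796 [0.1254 0.1267 0.128 ] ((0.6527833938598633, 0.23588807880878448), 0.03813225403428078)
wrist knobtop 1255 [0.1676 0.1705 0.1717] ((0.6528719663619995, 0.23577880859375), 0.016062702983617783)
wrist redcan 630 ((0.647010326385498, -0.09421683102846146), 0.031933628022670746)
top collar 764 [0.1232 0.1261 0.1291] ((0.6525853872299194, 0.2363923043012619), 0.03830838203430176)
top knobtop 221 [0.1626 0.1697 0.1723] ((0.6525429487228394, 0.23542073369026184), 0.0161796472966671)
top redcan 223 ((0.6439592242240906, -0.10327158868312836), 0.03447609767317772)
top redplug 182 ((0.44286054372787476, 0.1522650569677353), 0.016002729535102844)
```

View pics/side6c.png

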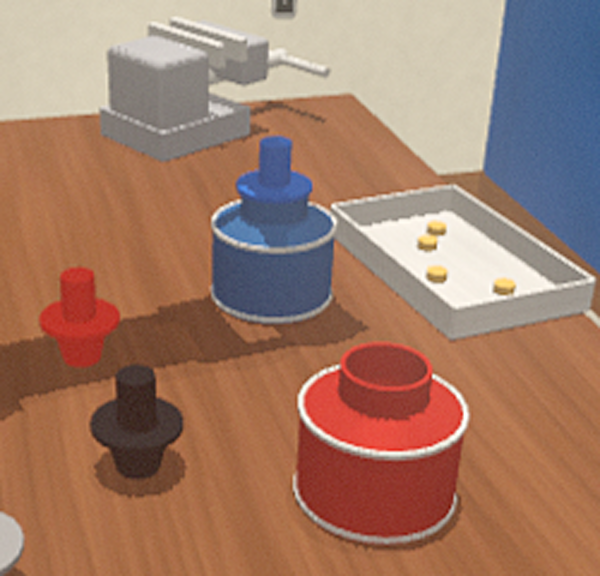

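The plug sits upright with its collar on the blue can's rim, at (275,185) in the crop. The red can and red plug have not moved, and the gripper is clear.

```bash
python3 -c "
from rig import ticket
print(ticket.close_job())"
```

```text
the job is handed in; nothing more can be done
None
```

The blue plug is seated in the blue can's neck, and I handed the job in at about 10.4 s. I took the plug by its knob, lowered it until the collar reached the rim, then released it and backed straight up.

My last checks, from all three cameras:
- **Plug height:** the collar's top is at about 0.126–0.127 m, so its underside lies on the 0.120 m rim within about 1 mm.
- **Plug position:** the knob and collar centres agree within 1 mm in the wrist and top views, at (0.653, 0.236), so the plug is upright. The can's axis was measured at about (0.653, 0.235).
- **Can and red parts:** the blue can is standing, and the red can and red plug are within about 1–2 mm of their starts in the top view. The side view puts the red plug about 4 mm off, but it sees only part of the knob.
- **Robot:** the gripper is open, with its fingertips more than 10 cm above the plug, touching nothing.

Two readings did not fully agree:
- **Side camera:** it put the plug's y position 4–6 mm lower than the other two cameras, because it sees only one side of it.
- **Last lowering steps:** they moved the tool by only 0.1–0.2 mm and the force readings stayed within noise. I judged seating from the measured collar height instead.

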